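# Open the antenna switch and throw its lever

### The job

Change the station over to the other antenna: lift the loose aluminium lid off the antenna switch box by its knob and set it down gently, knob up and wholly on the cork mat. Then throw the lever inside the open box all the way over to its other side and leave the box open. Do not shift the other things on the desk.

Things in the scene. Friction and masses are not known exactly. Their poses are not given: they have to be found in the camera images.
- switch_box: Antenna switch: open-topped aluminium box, 160 (x) x 135 (y) x 100 mm high, walls and floor 4 mm, fixed to the desk, turned up to 30 degrees, on either side of the desk (the mat is on the other). Origin: centre of its underside; z up. Three coax sockets stand out 18 mm from its +x face, 30 mm up. At the start the lid lies loose on its rim and hides the lever.
- lid: Loose lid, about 280 g: plate 164 (x) x 139 (y) x 5 mm; the lip below it, 6 mm deep, 146 x 121 mm, sits in the box with 3 mm play. Origin: centre of the lip's lower edge (plate at z = 6 to 11 mm); z up through the knob. Closed, its axes lie along the box's, its origin 94 mm above the box's. Set down, it stands on its lip. Do not drop it; over 40 N on box or mat is rough.
- lid_knob (a point): Where to grip the lid's knob: on its axis, 34 mm above the lid's origin (23 mm above the plate's top). Upright round black knob at the middle of the lid: head 28 mm in diameter from 8 to 38 mm above the plate, on a stem 20 mm in diameter.
- lid_corner0 (a point): Corner of the lid plate, at x = 82 mm, y = 69.5 mm, z = 6 mm (plate's underside) in the lid's frame.
- lid_corner1 (a point): Corner of the lid plate, at x = 82 mm, y = -69.5 mm, z = 6 mm (plate's underside) in the lid's frame.
- lid_corner2 (a point): Corner of the lid plate, at x = -82 mm, y = -69.5 mm, z = 6 mm (plate's underside) in the lid's frame.
- lid_corner3 (a point): Corner of the lid plate, at x = -82 mm, y = 69.5 mm, z = 6 mm (plate's underside) in the lid's frame.
- mat: Flat cork mat, 230 (x) x 200 (y) x 4 mm thick, fixed to the desk. Origin: centre of its underside. It may be turned up to 23 degrees.
- lever (a joint): Angle of the lever in the box (rad): 0 = leaning 0.6 rad from upright to the box's -x, 0.6 = upright, 1.2 = leaning 0.6 rad to the box's +x; stops at 0 and 1.2. Starts between 0 and 0.2; all the way over is 1.2. It swings about a level axis parallel to the box's y, 26 mm above the box's origin, needs about 1.5 N at the ball and stays where it is left.
- lever_tip (a point): Centre of the lever's black ball, 26 mm in diameter, on a 10 mm rod, 50 mm from the swing axis. At either stop it is 28 mm from the box's middle and 67 mm above the desk (33 mm below the rim); upright, 76 mm above the desk. Below it is a grey block 70 (x) x 50 mm, top 29 mm above the desk, its axle to 39 mm.
- pen_cup: Bystander: orange ceramic pen cup with three pens, 74 mm across, 155 mm tall with the pens. Origin: centre of its underside.
- scanner: Bystander: black handheld scanner radio lying on its back, 135 x 62 x 34 mm with an 80 mm stub antenna at its +x end. Origin: centre of the case's underside.
- tape_roll: Bystander: flat black roll of tape, 90 mm across, 19 mm high. Origin: centre of its underside.
- screwdriver: Bystander: screwdriver lying on the desk, 200 mm long.
- mug: Bystander: white mug, 80 mm across, 95 mm tall. Origin: centre of its underside.
- table: The maple desk, top at z = 0.
Things that resemble listed ones, but are neither listed nor needed, are in the scene too. What is shaped like the lid but green or orange is not meant.

How it is judged:
By the outcome, as a careful person would: the job done as asked, in the order asked, and still so for the second after the job is handed in, with the robot touching nothing.
It also fails if it takes over 58 s, if anything falls off the work surface, if the arm or the gripper's body presses on something with over 40 N, if the wrist force passes 120 N, or if a joint passes its speed limit or range.

### The arm

A 7-joint arm with a two-finger parallel gripper is mounted at the origin on the work surface. World frame = base frame: x ahead of the robot, y to its left, z up, the work surface at z = 0. Lengths are in m, angles in rad, forces in N, time in s.
With the tool pointing down it reaches from about 0.425 to 0.925 m from the base axis. Payload 6.8 kg.
Tool frame: the origin (TCP) lies between the finger pads; the fingertips stand r.tips_ahead ahead of it and the grasp point (between the pads) lies 5 mm behind it (r.tips_ahead is the distance from the TCP to the fingertips, in m); z points along the fingers, y is the line along which they close (so a half turn about z gives the same grasp; the last joint's range is limited). The gripper opens to 85 mm and grips with 20 to 120 N. Pads are 22 mm wide; open, the fingers measure 114 mm over their backs; the gripper's body (76 mm by 85 mm) begins 54 mm behind the grasp point. The pads swing forward as they close: fully open they stand 13 mm farther back than shut.
Start: joints at [1.126, 0.477, 0.022, 1.555, -0.011, 1.109, -0.083], TCP at [0.223, -0.637, 0.245] pointing down, gripper open.
Joint ranges: [-2.96, 2.96], [-0.34, 2.1], [-1.41, 1.46], [0.24, 2.44], [-1.37, 4.51], [0.17, 1.92], [-2.96, 2.96]. Speed limits (rad/s): [2.39, 2.39, 3.14, 3.14, 3.14, 3.14, 3.14].

### API

Orientations are given as a rotation vector (axis times angle).
In Python, from bench import r gives the robot as it stands.
- The arm moves only by the tool move_arm, never from a script. Its argument "rows" is one flat list of numbers, 4 for each row, row after row: the shift along the tool's x, y, z in cm, then the turn about the tool's z in degrees. In form: [tx, ty, tz, twist, tx, ty, tz, twist, ...]. A call has 1 to 10 rows; each row is the pose to reach, as a shift and turn from the pose commanded when the call began, along the tool's axes at that moment; what a row does not reach only later rows make up. A row lasts 1/8 s, in which the tool goes at most 62.5 mm and 10.7 degrees, less where a joint would pass 70% of its speed; a pose out of reach is approached as far as the arm can. A call with a gripper value outside its range is refused whole. "fingers" is the opening, from 0 (shut) to 1 (fully open), set as the call begins (left out, the last holds). The fingers move at their own pace and stop on an object; "newtons" is the grip in N (left out, the last holds). Time passes only in rows, so rows that repeat a pose let the fingers close. It gives the time, the measured TCP pose, the force, the opening and the grip force at its end, in the units of the state.
- r.get_obs(): the state, without advancing time (a new reading comes with each control period).
- r.grab_frame(name): name is "scene" or "top" or "wrist"; returns the picture (400x640x3 uint8, blue, green, red); there is no depth.
- r.camera_params(name): a dict with "fx", "fy", "cx", "cy" (pixels), "world_from_camera" (4x4, takes a point from camera to world coordinates). Camera axes: x right, y down, z forward; pixel columns grow to the right and rows downward; lengths in m; the calibration is good to about 2 mm. A picture is of the moment at which its call begins: read the wrist's pose just before it. camera_params takes no time and is no camera call; for the wrist camera it gives the pose at the moment of the call.
- r.hand_in(): hands the job in; it is judged then, once.
The state is a dict: "clock": time; "joints": joint angles; "qvel": joint speeds; "tau": joint torques, N m; "tcp_pos": TCP position; "orientation": TCP orientation; "contact_force": force on the tool from outside, world axes, zero at the start; "moment": the same for the moment, N m; "grip_width": finger opening in m; "gripper_force": force on a finger pad.
Only numpy, scipy, OpenCV 4.12 (cv2) and the standard library are available. Lean on these libraries where they do the work, as an engineer would, in place of code of your own. Each camera call takes 0.05 s, during which the arm holds its last target. There are 200 camera calls.

## Working session

There is one attempt and no reset: what is moved stays moved. The work goes in short steps, Python scripts to look and compute and a tool call to move; the robot and the scene stay as the last step left them, time stands still between calls to the robot, and variables do not carry over. Pictures are saved under pics/ and viewed, at most 10 in all, crops included, and the job is handed in when it is done.

Besides the shell and the picture viewer there is one more tool, called after "Emit:" as a command line: name --argument value ..., lists and objects as JSON in quotes. move_arm: Moves the arm, as the interface text tells. Its arguments: {"type":"object","properties":{"rows":{"type":"array"},"fingers":{"type":"number"},"newtons":{"type":"number"}},"required":["rows"]}

```bash
ls; mkdir -p pics; python3 - <<'E'
from bench import r
import cv2
for n in("scene","top"):
    cv2.imwrite(f"pics/{n}0.png",r.grab_frame(n)); print(n,r.camera_params(n))
print(r.get_obs(),r.tips_ahead)
E
```

```text
pics
scene {'fx': 370.15306632400194, 'fy': 370.15306632400194, 'cx': 316.6501104264952, 'cy': 200.87146608994368, 'world_from_camera': array([[ 6.29086882e-01,  4.50766949e-01, -6.33292075e-01,
         1.31781322e+00],
       [ 7.77334859e-01, -3.64317593e-01,  5.12857883e-01,
        -6.64089237e-01],
       [ 4.59938665e-04, -8.14912172e-01, -5.79584282e-01,
         8.58058139e-01],
       [ 0.00000000e+00,  0.00000000e+00,  0.00000000e+00,
         1.00000000e+00]])}
top {'fx': 491.99891773154945, 'fy': 491.99891773154945, 'cx': 320.3590826876888, 'cy': 196.9409805507792, 'world_from_camera': array([[ 1.47636401e-02, -9.97852501e-01,  6.38155264e-02,
         3.82897542e-01],
       [-9.99889568e-01, -1.46250690e-02,  2.63804265e-03,
        -1.45713146e-02],
       [-1.69907099e-03, -6.38474262e-02, -9.97958225e-01,
         1.98835696e+00],
       [ 0.00000000e+00,  0.00000000e+00,  0.00000000e+00,
         1.00000000e+00]])}
{'clock': 0.1, 'joints': array([ 1.12587985,  0.47777343,  0.02234144,  1.55635258, -0.01147143,
        1.10929879, -0.08311433]), 'qvel': array([ 0.00058357, -0.00195844, -0.00149036, -0.0030216 ,  0.00218541,
       -0.00020112, -0.00035849]), 'tau': array([ 4.06000836e-03, -5.97761643e+01,  1.61284313e+00, -2.81958729e+01,
        1.26517258e-02,  5.00096648e-03,  4.84295902e-05]), 'tcp_pos': array([ 0.22289102, -0.6365937 ,  0.24438536]), 'orientation': array([-3.09551814e+00, -5.26326748e-01,  6.80068286e-04]), 'contact_force': array([ 1.01729689, -0.27251015, -0.50762258]), 'moment': array([ 0.02035893, -0.0334034 , -0.00238392]), 'gripper_force': 0.0, 'grip_width': 0.0852884296439244} 0.014
```

View pics/top0.png

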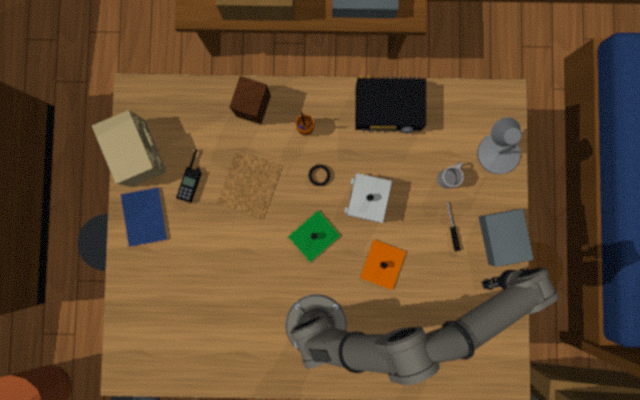

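View pics/scene0.png

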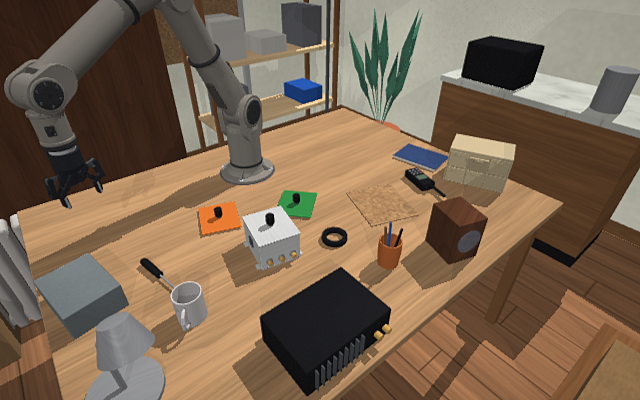

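Candidates for the lid: white/aluminium on the box at top (370,197) / scene (270,220); green plate at top (317,236), orange plate at top (384,264): decoys. I choose the white one; check in close crop.

```bash
python3 - <<'E'
import cv2,numpy as np
t=cv2.imread("pics/top0.png"); s=cv2.imread("pics/scene0.png")
a=cv2.resize(t[160:235,335:410],(400,400),interpolation=cv2.INTER_CUBIC)
b=cv2.resize(t[145:225,210:290],(400,400),interpolation=cv2.INTER_CUBIC)
c=cv2.resize(s[195:280,230:310],(376,400),interpolation=cv2.INTER_CUBIC)
for m in(a,b):
    pass
c=cv2.resize(c,(188,200)); 
row=np.hstack([a,b]); bot=np.zeros((200,800,3),np.uint8)
bot[:,:188]=c
bot[:,200:600]=cv2.resize(s[170:270,310:510],(400,200))
cv2.imwrite("pics/crop1.png",np.vstack([row,bot]))
E
```

```text
(no output)
```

View pics/crop1.png

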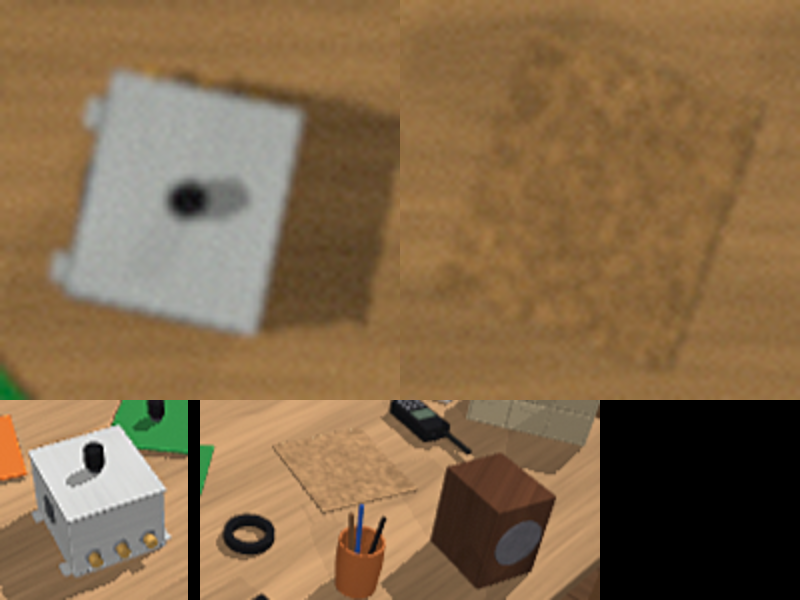

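The crop confirms the aluminium lid (corners (118,72), (303,110), (257,332), (67,293) in the crop, knob at (188,200)). The sockets are at the far (+x) side and the mat is the cork patch to the left.

```bash
cat > h.py <<'E'
import numpy as np
from bench import r
def ray(n,uv,z,P=None):
    P=P or r.camera_params(n); T=P["world_from_camera"]; uv=np.atleast_2d(uv).astype(float)
    d=np.c_[(uv[:,0]-P["cx"])/P["fx"],(uv[:,1]-P["cy"])/P["fy"],np.ones(len(uv))]@T[:3,:3].T
    return T[:3,3]+d*((z-T[2,3])/d[:,2])[:,None]
def rect(n,uv,z,ss):
    p=ray(n,uv,z)[:,:2]
    print(n,p.round(3).tolist(),"c",p.mean(0).round(4),"edges",np.linalg.norm(p-np.roll(p,-1,0),axis=1).round(3),
     "yaw deg",[round(np.degrees(np.arctan2(*(b-a)[::-1])),1) for a,b in zip(p,np.roll(p,-1,0))])
E
python3 - <<'E'
from h import *
A=np.array
f=lambda L,s,o:A(L)/s+A(o)-.5
rect("top",f([(118,72),(303,110),(257,332),(67,293)],5.333,(335,160)),.105,0)
rect("top",f([(125,30),(362,100),(265,370),(35,280)],5,(210,145)),.004,0)
rect("scene",f([(73,46),(125,112),(215,90),(155,30)],2,(310,170)),.004,0)
k=188/80
rect("scene",f([(30,50),(71,121-27+0),(163,91),(118,28)],k,(230,195)),.105,0)
print(ray("top",f([(188,198)],5.333,(335,160)),.143), ray("scene",f([(94,50)],k,(230,195)),.137))
from scipy.spatial.transform import Rotation as R
print(R.from_rotvec(r.get_obs()["orientation"]).as_matrix().round(3))
E
```

```text
top [[0.598, -0.148], [0.572, -0.281], [0.412, -0.249], [0.438, -0.113]] c [ 0.5048 -0.1978] edges [0.136 0.163 0.139 0.164] yaw deg [np.float64(-100.8), np.float64(168.7), np.float64(79.2), np.float64(-12.3)]
top [[0.694, 0.343], [0.639, 0.149], [0.419, 0.223], [0.489, 0.41]] c [0.5605 0.281 ] edges [0.201 0.232 0.2   0.216] yaw deg [np.float64(-105.7), np.float64(161.4), np.float64(69.5), np.float64(-18.2)]
scene [[0.414, 0.223], [0.632, 0.151], [0.693, 0.331], [0.479, 0.399]] c [0.5544 0.2761] edges [0.229 0.19  0.224 0.188] yaw deg [np.float64(-18.3), np.float64(71.3), np.float64(162.3), np.float64(-110.2)]
scene [[0.406, -0.244], [0.524, -0.249], [0.596, -0.151], [0.441, -0.117]] c [ 0.4916 -0.1902] edges [0.118 0.122 0.159 0.131] yaw deg [np.float64(-2.7), np.float64(53.9), np.float64(167.8), np.float64(-105.3)]
[[ 0.50480209 -0.19527145  0.143     ]] [[ 0.49925345 -0.19413756  0.137     ]]
[[ 0.944  0.331 -0.001]
 [ 0.331 -0.944  0.002]
 [-0.    -0.002 -1.   ]]
```

Emit:
move_arm --rows '[4.1, -3.2, -0.5, 3.1, 8.2, -6.4, -1, 6.1, 12.3, -9.6, -1.5, 9.2, 16.4, -12.9, -2, 12.2, 20.5, -16.1, -2.5, 15.3, 24.7, -19.3, -3, 18.4, 28.8, -22.5, -3.5, 21.4, 32.9, -25.7, -4, 24.5, 37, -29, -4.5, 27.5, 41.1, -32.2, -5, 30.6]'

```text
clock: 1.35
tcp_pos: [0.505, -0.1958, 0.2952]
orientation: [3.126, -0.312, -0.001]
contact_force: [1.0, 0.4, -0.2]
grip_width: 0.0855
gripper_force: 0.0
```

Emit:
move_arm --rows '[0, 0, 0, 0, 0, 0, 0, 0, 0, 0, 0, 0]'

```text
clock: 1.72
tcp_pos: [0.5036, -0.1988, 0.295]
orientation: [3.126, -0.313, -0.001]
contact_force: [0.9, -0.9, 0.6]
grip_width: 0.0854
gripper_force: 0.0
```

```bash
python3 - <<'E'
from h import *
import cv2
from scipy.spatial.transform import Rotation as R
o=r.get_obs(); P=r.camera_params("wrist"); cv2.imwrite("pics/w1.png",r.grab_frame("wrist"))
import pickle; pickle.dump(P,open("w1.pkl","wb"))
print(o["clock"],o["tcp_pos"],R.from_rotvec(o["orientation"]).as_matrix().round(3).tolist(),o["joints"].round(2)); print(P)
E
```

```text
1.725 [ 0.50364922 -0.1988222   0.29497618] [[0.98, -0.198, -0.001], [-0.198, -0.98, -0.0], [-0.001, 0.0, -1.0]] [ 0.39  0.22 -0.15  1.81  0.04  1.12 -1.54]
{'fx': 283.79247599839374, 'fy': 283.79247599839374, 'cx': 318.38094298762076, 'cy': 199.90814563937406, 'world_from_camera': array([[-1.98478686e-01, -9.26146498e-01, -3.20716192e-01,
         5.86614272e-01],
       [-9.80105120e-01,  1.87415592e-01,  6.53402667e-02,
        -2.15733294e-01],
       [-4.07444081e-04,  3.27304232e-01, -9.44918924e-01,
         4.22990083e-01],
       [ 0.00000000e+00,  0.00000000e+00,  0.00000000e+00,
         1.00000000e+00]])}
```

View pics/w1.png

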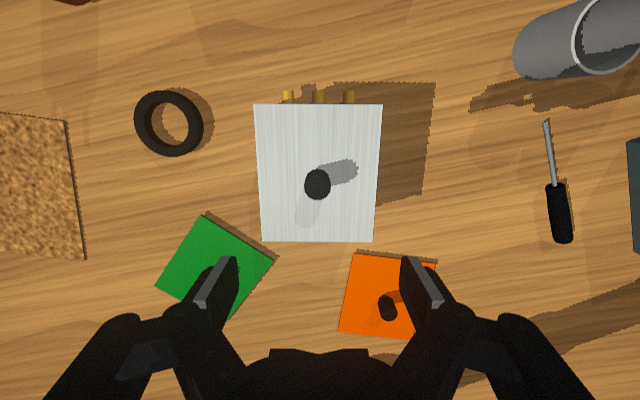

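Wrist view: lid corners (254,104), (382,104), (373,241), (262,241), knob (317,184). Sockets at the top edge confirm the box's +x.

```bash
python3 - <<'E'
from h import *
import pickle; P=pickle.load(open("w1.pkl","rb"))
p=ray("wrist",[(254,104),(382,104),(373,241.5),(261.5,241.5)],.105,P)[:,:2]
print(p,p.mean(0),np.linalg.norm(p-np.roll(p,-1,0),axis=1),np.degrees(np.arctan2(*(p[0]+p[1]-p[2]-p[3])[::-1])))
print(ray("wrist",[(318,182)],.14,P))
print(ray("wrist",[(66,121),(85.5,259)],.004,P))
E
```

```text
[[ 0.59785327 -0.14813996]
 [ 0.57088462 -0.28131558]
 [ 0.41126474 -0.24970252]
 [ 0.43888202 -0.11317751]] [ 0.50472116 -0.19808389] [0.13587882 0.16272029 0.13929031 0.16277049] -11.80316362627588
[[ 0.50982516 -0.19966388  0.14      ]]
[[0.63245874 0.14227885 0.004     ]
 [0.41896322 0.21865466 0.004     ]]
```

Emit:
move_arm --rows '[0.1, 0, 4, 0, 0.1, 0, 8, 0, 0.1, 0, 12, 0, 0.1, 0, 15, 0, 0.1, 0, 17, 0, 0.1, 0, 17, 0, 0.1, 0, 17, 0]'

```text
clock: 2.65
tcp_pos: [0.5059, -0.1983, 0.1261]
orientation: [3.126, -0.311, 0.002]
contact_force: [0.0, 0.2, -0.3]
grip_width: 0.0855
gripper_force: 0.0
```

Emit:
move_arm --rows '[0, 0, 0, 0, 0, 0, 0, 0, 0, 0, 0, 0, 0, 0, 0, 0, 0, 0, 0, 0, 0, 0, 0, 0]' --fingers 0 --newtons 50

```text
clock: 3.4
tcp_pos: [0.5059, -0.1977, 0.1258]
orientation: [3.126, -0.309, 0.001]
contact_force: [-1.7, 0.4, 5.7]
grip_width: 0.0266
gripper_force: 49.0
```

Emit:
move_arm --rows '[0, 0, -0.5, 0, 0, 0, -1.5, 0, 0, 0, -3, 0, 0, 0, -5, 0, 0, 0, -7.5, 0, 0, 0, -10, 0, 0, 0, -12, 0, 0, 0, -12, 0]'

```text
clock: 4.4
tcp_pos: [0.5066, -0.1979, 0.2476]
orientation: [3.125, -0.309, 0.007]
contact_force: [-0.1, -0.2, -2.2]
grip_width: 0.0265
gripper_force: 49.3
```

```bash
python3 - <<'E'
from h import *
import cv2
from scipy.spatial.transform import Rotation as R
o=r.get_obs(); P=r.camera_params("wrist"); a=r.grab_frame("wrist");b=r.grab_frame("scene")
cv2.imwrite("pics/m2.png",np.vstack([cv2.resize(a,(480,300)),cv2.resize(b[60:310,100:500],(480,300))]))
M=R.from_rotvec(o["orientation"]).as_matrix();print(o,M.round(3))
d=np.array([.558,.278,.246])-o["tcp_pos"]; print("tool shift cm",(M.T@d*100).round(2))
E
```

```text
{'clock': 4.4, 'joints': array([ 0.38265703,  0.26439494, -0.14952742,  1.86280648,  0.04621527,
        1.01340107, -1.55422169]), 'qvel': array([-0.00059287,  0.03193076,  0.00242228,  0.04282835,  0.00284498,
       -0.02168931, -0.0030034 ]), 'tau': array([ 6.83546229e-02, -4.70812690e+01, -4.57868390e-01, -2.81859452e+01,
       -1.19380766e-02,  2.59614727e-01,  2.57645524e-02]), 'tcp_pos': array([ 0.5066378 , -0.19785481,  0.24757431]), 'orientation': array([ 3.12543253, -0.30946346,  0.00660055]), 'contact_force': array([-0.10452045, -0.21706005, -2.16275412]), 'moment': array([ 0.02558896, -0.03015114, -0.02321845]), 'gripper_force': 49.263930916786194, 'grip_width': 0.026456712693302367} [[ 0.981 -0.196  0.004]
 [-0.196 -0.981 -0.001]
 [ 0.004  0.    -1.   ]]
tool shift cm [ -4.3  -47.67   0.12]
```

View pics/m2.png

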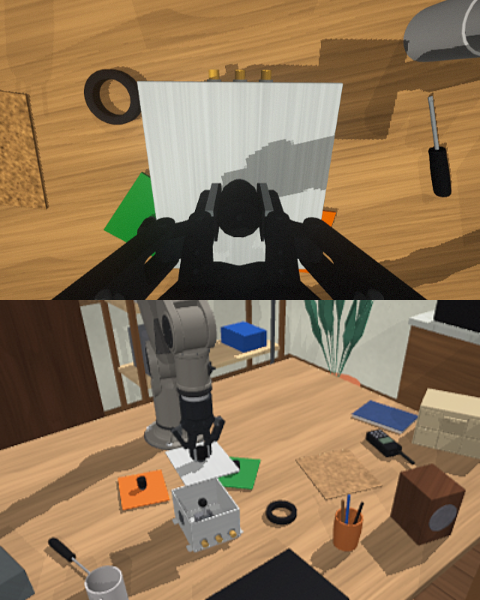

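The scene view shows the lid held level above the open box, the lever leaning to -x, and the mat free at left.

Emit:
move_arm --rows '[-0.1, -1.2, 0, 0.2, -0.3, -3.6, 0, 0.6, -0.6, -7, 0, 1.1, -1, -11, 0, 1.8, -1.35, -15, 0, 2.4, -1.7, -19, 0, 3.1, -2.1, -23, 0, 3.7, -2.4, -27, 0, 4.4, -2.8, -31, 0, 5, -3.15, -35, 0, 5.6]'

```text
clock: 5.75
tcp_pos: [0.5424, 0.1539, 0.2444]
orientation: [3.107, -0.461, -0.003]
contact_force: [0.3, 0.0, -2.4]
grip_width: 0.0267
gripper_force: 49.4
```

```bash
python3 - <<'E'
from h import *
from scipy.spatial.transform import Rotation as R
o=r.get_obs(); M=R.from_rotvec(o["orientation"]).as_matrix();print(o["clock"],o["tcp_pos"],M.round(3).tolist(),o["joints"],np.degrees(np.arctan2(M[1,0],M[0,0])))
d=np.array([.558,.278,.246])-o["tcp_pos"]; print("tool shift cm",(M.T@d*100).round(2))
E
```

```text
5.75 [0.54237694 0.1539354  0.24438307] [[0.957, -0.29, -0.002], [-0.29, -0.957, -0.0], [-0.002, 0.001, -1.0]] [-0.1287254   0.31682966 -0.31813173  1.80806305  0.11284032  1.03602083
 -2.35533353] -16.884733398366905
tool shift cm [ -2.11 -12.33  -0.17]
```

Emit:
move_arm --rows '[-0.4, -2.5, 0, 0.5, -0.9, -5.5, 0, 1, -1.4, -8, 0, 1.4, -1.8, -10.3, 0, 1.8, -2, -11.7, 0, 2.1, -2.1, -12.3, 0, 2.1, -2.1, -12.3, 0, 2.1, -2.1, -12.3, 0, 2.1]'

```text
clock: 6.75
tcp_pos: [0.5591, 0.2744, 0.2452]
orientation: [3.097, -0.521, 0.0]
contact_force: [-0.1, -0.4, -2.5]
grip_width: 0.0264
gripper_force: 49.4
```

```bash
python3 - <<'E'
from h import *
import cv2,pickle
from scipy.spatial.transform import Rotation as R
o=r.get_obs(); P=r.camera_params("wrist"); a=r.grab_frame("wrist"); b=r.grab_frame("top")
pickle.dump(P,open("w3.pkl","wb"))
M=R.from_rotvec(o["orientation"]).as_matrix();print(o["clock"],o["tcp_pos"],M.round(3).tolist(),o["joints"].round(2),np.degrees(np.arctan2(M[1,0],M[0,0])))
d=np.array([.558,.278,.246])-o["tcp_pos"]; print("tool shift cm",(M.T@d*100).round(2))
# predicted mat corners
def proj(P,p):
    T=np.linalg.inv(P["world_from_camera"]); q=T[:3,:3]@p+T[:3,3]; return int(P["fx"]*q[0]/q[2]+P["cx"]),int(P["fy"]*q[1]/q[2]+P["cy"])
t=np.radians(-18.7);A=np.array([[np.cos(t),-np.sin(t)],[np.sin(t),np.cos(t)]])
for x,y in[(1,1),(1,-1),(-1,-1),(-1,1)]:
    p=np.r_[A@[.115*x,.1*y]+[.558,.278],.004]; u=proj(P,p); print(p.round(3),u); cv2.circle(a,u,3,(0,0,255),1)
cv2.imwrite("pics/m3.png",a)
E
```

```text
6.75 [0.55913074 0.27444297 0.24519951] [[0.945, -0.327, -0.0], [-0.327, -0.945, -0.001], [0.0, 0.001, -1.0]] [-0.31  0.41 -0.33  1.67  0.15  1.09 -2.59] -19.07975242747955
tool shift cm [-0.22 -0.3  -0.08]
[0.699 0.336 0.004] (231, 77)
[0.635 0.146 0.004] (398, 76)
[0.417 0.22  0.004] (385, 247)
[0.481 0.41  0.004] (248, 248)
```

View pics/m3.png

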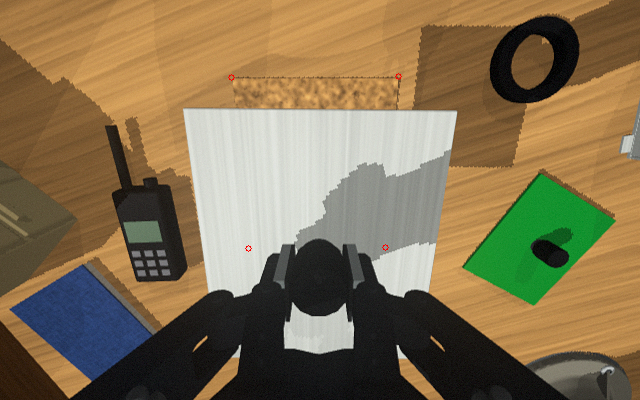

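The mat's far corners (233,77), (399,77) match my predicted ones, so the lid is centred within 4 mm. Lowering now.

Emit:
move_arm --rows '[-0.1, -0.1, 3, 0, -0.2, -0.2, 7, 0, -0.2, -0.3, 11, 0, -0.2, -0.3, 15, 0, -0.2, -0.3, 18, 0, -0.2, -0.3, 19.5, 0, -0.2, -0.3, 20.2, 0, -0.2, -0.3, 20.4, 0, -0.2, -0.3, 20.4, 0, -0.2, -0.3, 20.4, 0]'

```text
clock: 8.1
tcp_pos: [0.5586, 0.2794, 0.0422]
orientation: [-3.098, 0.519, -0.002]
contact_force: [0.7, -0.6, -2.4]
grip_width: 0.0266
gripper_force: 49.4
```

Emit:
move_arm --rows '[0, 0, 0.1, 0, 0, 0, 0.2, 0, 0, 0, 0.3, 0, 0, 0, 0.4, 0, 0, 0, 0.4, 0]'

```text
clock: 8.72
tcp_pos: [0.5579, 0.279, 0.0371]
orientation: [3.098, -0.519, -0.0]
contact_force: [-0.5, 0.4, -2.7]
grip_width: 0.0268
gripper_force: 49.4
```

Emit:
move_arm --rows '[0, 0, 0.05, 0, 0, 0, 0.1, 0, 0, 0, 0.15, 0, 0, 0, 0.15, 0]'

```text
clock: 9.22
tcp_pos: [0.5581, 0.2791, 0.0359]
orientation: [-3.098, 0.519, -0.0]
contact_force: [-0.3, -0.6, -1.2]
grip_width: 0.0264
gripper_force: 49.6
```

Starting to touch (−2.7 → −1.2 N); half a millimetre more, then release.

Emit:
move_arm --rows '[0, 0, 0.05, 0, 0, 0, 0.05, 0, 0, 0, 0.05, 0]'

```text
clock: 9.6
tcp_pos: [0.5581, 0.2791, 0.0359]
orientation: [3.098, -0.519, 0.0]
contact_force: [-2.3, -1.9, 5.8]
grip_width: 0.027
gripper_force: 50.2
```

Emit:
move_arm --rows '[0, 0, 0, 0, 0, 0, 0, 0, 0, 0, 0, 0, 0, 0, 0, 0, 0, 0, 0, 0, 0, 0, 0, 0]' --fingers 1

```text
clock: 10.35
tcp_pos: [0.558, 0.2791, 0.0353]
orientation: [3.099, -0.518, -0.0]
contact_force: [-0.7, -0.3, -0.9]
grip_width: 0.0854
gripper_force: 0.0
```

Emit:
move_arm --rows '[0, 0, -1, 0, 0, 0, -4, 0, 0, 0, -8, 0, 0, 0, -13, 0, 0, 0, -18, 0, 0, 0, -22, 0, 0, 0, -22, 0, 0, 0, -22, 0]'

```text
clock: 11.35
tcp_pos: [0.5577, 0.2788, 0.2552]
orientation: [3.098, -0.519, -0.0]
contact_force: [-1.1, -0.4, -0.1]
grip_width: 0.085
gripper_force: 0.0
```

```bash
python3 - <<'E'
from h import *
import cv2
from scipy.spatial.transform import Rotation as R
o=r.get_obs(); a=r.grab_frame("wrist");s=r.grab_frame("scene")
c=cv2.resize(s[210:290,230:310],(300,300),interpolation=cv2.INTER_CUBIC)
c2=cv2.resize(s[150:250,320:460],(420,300),interpolation=cv2.INTER_CUBIC)
cv2.imwrite("pics/m4.png",np.vstack([np.hstack([cv2.resize(a,(480,300)),np.zeros((300,240,3),np.uint8)]),np.hstack([c,c2])]))
M=R.from_rotvec(o["orientation"]).as_matrix();print(o["clock"],o["tcp_pos"],M.round(3).tolist(),o["joints"].round(2))
d=np.array([.505-.056*.98,-.198+.056*.197,.25])-o["tcp_pos"]; print("tool shift cm",(M.T@d*100).round(2))
E
```

```text
11.35 [0.55767141 0.27877625 0.25515112] [[0.945, -0.326, -0.0], [-0.326, -0.945, -0.0], [-0.0, 0.0, -1.0]] [-0.31  0.41 -0.34  1.66  0.15  1.11 -2.59]
tool shift cm [ 5.   47.54  0.54]
```

View pics/m4.png

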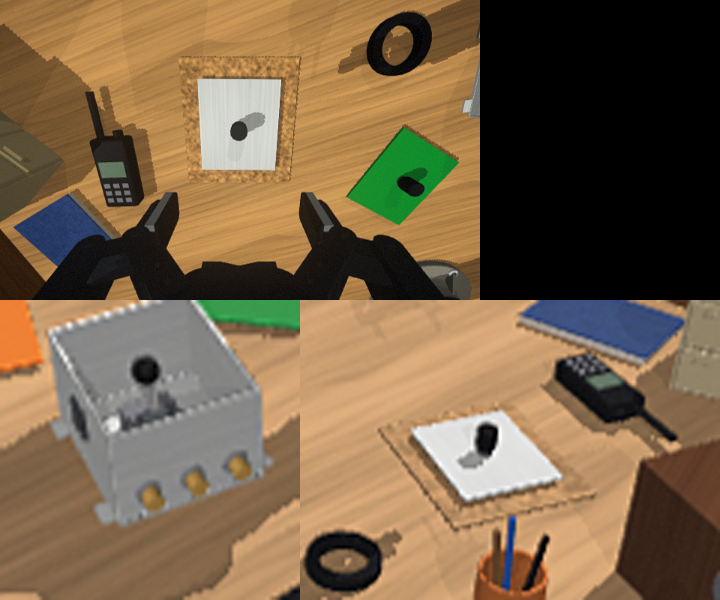

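The lid rests wholly on the mat with its knob up, and the open box shows the lever ball leaning to -x. Next I go above the box's -x side with the fingers shut.

Emit:
move_arm --rows '[0.3, 2.5, 0, -0.4, 0.7, 7, 0, -1.1, 1.3, 12, 0, -1.9, 1.9, 18, 0, -2.8, 2.5, 24, 0, -3.8, 3.1, 30, 0, -4.7, 3.8, 36, 0, -5.7, 4.4, 42, 0.2, -6.6, 4.8, 46, 0.4, -7.2, 5, 47.5, 0.5, -7.5]' --fingers 0 --newtons 40

```text
clock: 12.7
tcp_pos: [0.4487, -0.189, 0.249]
orientation: [3.125, -0.321, -0.004]
contact_force: [1.2, 0.6, 0.1]
grip_width: 0.0003
gripper_force: 0.0
```

Emit:
move_arm --rows '[0, 0, 0, 0, 0, 0, 0, 0, 0, 0, 0, 0, 0, 0, 0, 0]'

```text
clock: 13.2
tcp_pos: [0.4509, -0.1855, 0.2503]
orientation: [-3.126, 0.313, 0.0]
contact_force: [0.4, 0.3, 0.3]
grip_width: 0.0001
gripper_force: 0.0
```

```bash
python3 - <<'E'
from h import *
import cv2,pickle
from scipy.spatial.transform import Rotation as R
o=r.get_obs(); P=r.camera_params("wrist"); a=r.grab_frame("wrist"); pickle.dump(P,open("w5.pkl","wb"))
cv2.imwrite("pics/m5.png",cv2.resize(a[80:380,150:490],(680,600),interpolation=cv2.INTER_CUBIC))
M=R.from_rotvec(o["orientation"]).as_matrix();print(o["clock"],o["tcp_pos"],M.round(3).tolist(),o["joints"].round(2),np.degrees(np.arctan2(M[1,0],M[0,0])),o["grip_width"])
E
```

```text
13.2 [ 0.45086853 -0.1854929   0.25029663] [[0.98, -0.198, 0.0], [-0.198, -0.98, 0.0], [-0.0, -0.0, -1.0]] [ 0.38  0.17 -0.13  1.98  0.03  1.   -1.53] -11.421568951261213 0.00011069640595988595
```

View pics/m5.png

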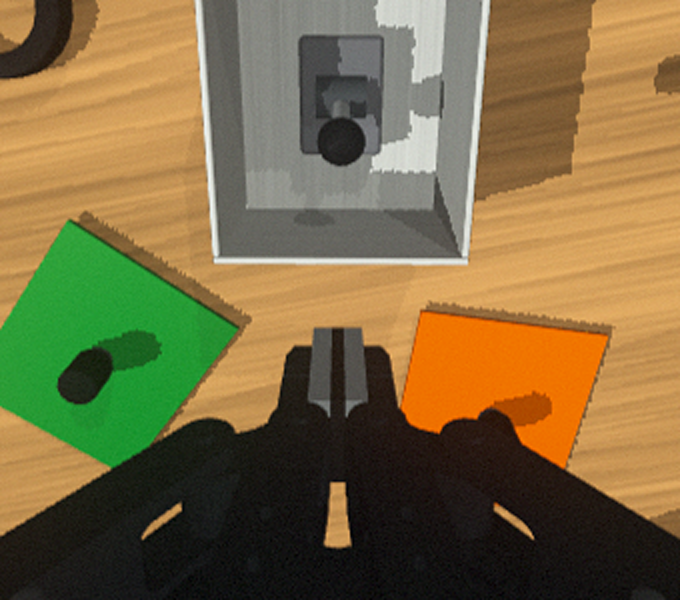

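```bash
python3 - <<'E'
from h import *
import pickle; P=pickle.load(open("w5.pkl","rb"))
t=np.radians(-11.5); ex=np.array([np.cos(t),np.sin(t)]); ey=np.array([-ex[1],ex[0]])
c=np.array([.505,-.198])
f=lambda u:np.array([150+(u[0]+.5)/2-.5,80+(u[1]+.5)/2-.5])
for n,u,z in[("ball",(341,141),.068),("rimL",(215,263),.1),("rimR",(468,263),.1),("rim inner L",(219,257),.1),("inner R",(463,257),.1)]:
    p=ray("wrist",f(u),z,P)[0,:2]-c; print(n,p@ex*1000,p@ey*1000)
p=r.get_obs()["tcp_pos"][:2]-c; print("tcp",p@ex*1000,p@ey*1000)
E
```

```text
ball -20.85295129256343 -0.4007214487238321
rimL -79.85958383272246 65.88236376031864
rimR -79.64653292685999 -67.2392824554592
rim inner L -76.4806495519624 63.551035630999216
inner R -76.27751800404693 -64.36165299927862
tcp -55.53836177533767 1.2651323488983222
```

The box frame agrees: rim at −79.8 mm, ball at x ≈ −21 mm, TCP at −55.5 mm in the middle of the gap. Descending behind the ball.

Emit:
move_arm --rows '[0, 0.1, 4, 0, 0, 0.1, 8, 0, 0, 0.1, 11, 0, 0, 0.1, 13.5, 0, 0, 0.1, 15.5, 0, 0, 0.1, 17, 0, 0, 0.1, 17.8, 0, 0, 0.1, 17.8, 0]'

```text
clock: 14.25
tcp_pos: [0.4504, -0.1872, 0.0721]
orientation: [-3.126, 0.315, 0.001]
contact_force: [-0.6, -0.6, 0.9]
grip_width: 0.0002
gripper_force: 0.0
```

Emit:
move_arm --rows '[0.7, 0, 0, 0, 1.4, 0, 0, 0, 2.1, 0, 0, 0, 2.8, 0, 0, 0, 3.5, 0, 0, 0, 4.2, 0, 0, 0, 4.9, 0, 0, 0, 5.4, 0, 0, 0, 5.7, 0, 0, 0, 5.7, 0, 0, 0]'

```text
clock: 15.5
tcp_pos: [0.5065, -0.1987, 0.0722]
orientation: [-3.126, 0.315, -0.0]
contact_force: [-0.3, 0.9, 0.3]
grip_width: 0.0001
gripper_force: 0.3
```

Emit:
move_arm --rows '[0.1, 0, 0, 0, 0.2, 0, 0, 0, 0.3, 0, 0, 0, 0.3, 0, 0, 0]'

```text
clock: 16.0
tcp_pos: [0.5084, -0.1991, 0.0721]
orientation: [-3.126, 0.315, 0.003]
contact_force: [-5.5, 1.4, 0.5]
grip_width: -0.0
gripper_force: 2.4
```

Emit:
move_arm --rows '[0.05, 0, 0, 0, 0.1, 0, 0, 0, 0.1, 0, 0, 0]'

```text
clock: 16.38
tcp_pos: [0.5085, -0.1991, 0.072]
orientation: [-3.125, 0.315, 0.005]
contact_force: [-6.9, 2.1, 3.4]
grip_width: 0.0
gripper_force: 3.7
```

Emit:
move_arm --rows '[0.1, 0, 0, 0, 0.1, 0, 0, 0]'

```text
clock: 16.62
tcp_pos: [0.5086, -0.1991, 0.072]
orientation: [-3.125, 0.315, 0.008]
contact_force: [-9.5, 2.4, 5.8]
grip_width: 0.0001
gripper_force: 5.0
```

Emit:
move_arm --rows '[-0.5, 0, 0, 0, -1.5, 0, 0, 0, -2.5, 0, 0, 0, -2.5, 0, -4, 0, -2.5, 0, -9, 0, -2.5, 0, -14, 0, -2.5, 0, -18, 0, -5, 0, -20, 0, -5, 0, -20, 0, -5, 0, -20, 0]'

```text
clock: 17.88
tcp_pos: [0.4621, -0.1896, 0.2718]
orientation: [3.126, -0.315, 0.0]
contact_force: [0.0, 0.4, -0.9]
grip_width: 0.0002
gripper_force: 0.0
```

```bash
python3 - <<'E'
from h import *
import cv2,pickle
P=r.camera_params("wrist"); a=r.grab_frame("wrist"); s=r.grab_frame("scene"); pickle.dump(P,open("w6.pkl","wb"))
cv2.imwrite("pics/m6.png",np.hstack([cv2.resize(a[60:260,220:420],(400,400),interpolation=cv2.INTER_CUBIC),cv2.resize(s[150:310,180:340],(400,400),interpolation=cv2.INTER_CUBIC)]))
E
```

```text
(no output)
```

View pics/m6.png

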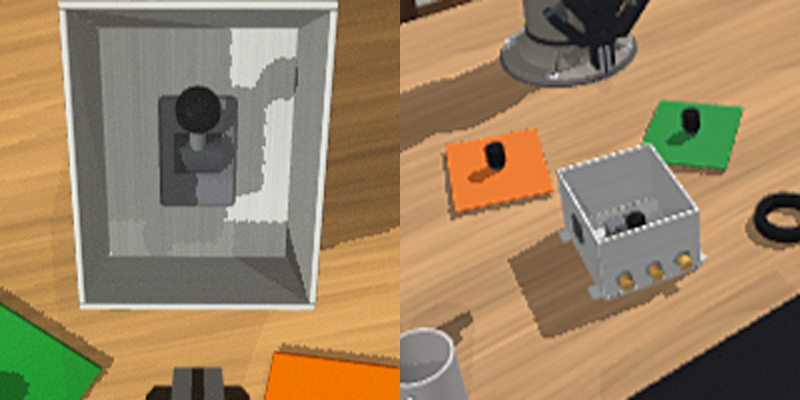

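The ball is now at crop (197,109), on the +x side. I check its position, then hand in.

```bash
python3 - <<'E'
from h import *
import pickle; P=pickle.load(open("w6.pkl","rb"))
t=np.radians(-11.5); ex=np.array([np.cos(t),np.sin(t)])
x=(ray("wrist",(220+197.5/2-.5,60+109.5/2-.5),.067,P)[0,:2]-[.505,-.198])@ex*1000
print("ball x mm",x)
if abs(x-28)<2.5: print(r.hand_in())
E
```

```text
ball x mm 27.712227589809938
the job is handed in; nothing more can be done
None
```

The lid is off and rests knob up, wholly on the cork mat. The lever is all the way over at its +x stop (ball measured 27.7 mm from the box's middle, 28 mm expected), the box is open, and the job is handed in at about 18 s.

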